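# Set the spinning bench's speed by clicks and put its guard bar on

## Task

The scale of the spindle-speed selector is worn off, so set it by counting: turn it anticlockwise (seen from above) right back to its end stop, then clockwise exactly three clicks, and let it go. Then draw the steel guard bar out of its sleeve by one end, lay it flat on the bench and let go, take it again by its middle, and set it down in the two forks of the selector box so that it lies seated across over the selector. Do not disturb the loose kettle lid, punch, screwdriver and pliers.

Things in the scene. Friction and masses are not known exactly. Their poses are not given: they have to be found in the camera images.
- speed_box: grey selector box fixed to the bench, 120 (x) x 184 (y) x 55 mm high, origin at the centre of its underside, z up. The selector's upright axis goes through the box's centre. On its top at y = +70 and -70 mm stand two steel forks, each 44 (x) x 28 (y) mm, open above and along y: slot 28 mm wide between 8 mm cheeks, slot floor 118 mm and cheek tops 138 mm above the bench; 112 mm lie free between the forks
- selector (a joint): angle of the selector, rad: 0 at its end stop, growing clockwise seen from above, one click every 0.419 rad (24 degrees), five clicks in all to the other stop at 2.094. A sprung ball detent pulls it into the nearest click (about 0.1 N m to leave a click) and holds it there. It stands at the first or second click at the start. At 0 its pointer stands 150 degrees anticlockwise (seen from above) from the box's x axis; at value q at 150 degrees - q
- selector_grip (a point): on the selector's axis, 92 mm above the bench, at the height to grip; its x axis is the pointer's direction. Black selector: an upright grip bar 14 mm thick, about 70 mm long, from 70 to 106 mm above the bench, on a disc of 60 mm diameter whose top is 70 mm above the bench; one end is a pointed nose
- fork_mid (a point): point on the box midway between the forks, 130 mm above the bench: where the centre of the seated guard bar comes (bar along this point's y axis); the seated bar's underside is 12 mm above the top of the selector grip
- sleeve: dark steel sleeve fixed to the bench, a covered channel 86 mm long along its x axis, open at both ends, 47 mm high; foot plate 90 mm wide and 6 mm thick with four bolt heads; the channel's inside is 28 mm wide and 29 mm high, its floor 12 mm above the bench. Origin at the centre of the underside
- bar_center (a point): centre of the guard bar, a loose plain steel bar 170 (x, its length) x 20 (y) x 24 (z) mm, about 0.25 kg. At the start it lies in the sleeve along the sleeve's x axis, about 42 mm standing out at either end, its centre 24 mm above the bench; lying on the bench its centre is 12 mm above it
- lid: loose aluminium kettle lid, 101 mm across, 53 mm high, origin at the centre of its underside; leave alone
- punch: loose dark steel punch, 110 mm long, 20 mm thick, lying on the bench, origin at its underside; leave alone
- driver: loose screwdriver with a yellow handle, 170 mm long, 30 mm thick, lying; leave alone
- pincers: loose pliers, 175 mm long, lying; leave alone

How it is judged:
By the outcome, as a careful person would: the job done as asked, in the order asked, and still so for the second after the job is handed in, with the robot touching nothing.
It also fails if it takes over 64 s, if anything falls off the work surface, if the arm or the gripper's body presses on something with over 40 N, if the wrist force passes 120 N, or if a joint passes its speed limit or range.

## Robot

A 7-joint arm with a two-finger parallel gripper is mounted at the origin on a cart in front of the work surface, level with it; the furniture and walls round the work are solid. World frame = base frame: x ahead of the robot, y to its left, z up, the work surface at z = 0. Lengths are in m, angles in rad, forces in N, time in s.
With the tool pointing down it reaches from about 0.4 to 0.85 m from the base axis. Payload 4.5 kg.
Tool frame: the origin (TCP) lies midway between the tips of the shut fingers; the grasp point (between the pads) lies 19 mm behind it; z points along the fingers, y is the direction in which the jaws open and shut (so a half turn about z gives the same grasp; the last joint's range is limited). The gripper opens to 88 mm and grips with 3 to 60 N. Pads are 18 mm wide; open, the fingers measure 123 mm over their backs; the gripper's body (75 mm by 187 mm) begins 45 mm behind the grasp point.
Start: joints at [1.186, 0.689, -0.195, 1.565, 0.157, 0.902, -0.215], TCP at [0.254, -0.571, 0.239] pointing down, gripper open.
Joint ranges: [-3.01, 3.01], [-0.46, 2.08], [-1.47, 1.51], [0.13, 2.56], [-1, 4.14], [0.04, 2.09], [-2.66, 2.66]. Speed limits (rad/s): [2.57, 2.57, 3.14, 3.14, 3.14, 3.14, 3.14].

## Interface

Orientations are given as a unit quaternion [x, y, z, w].
In Python, from plant import r gives the robot as it stands. The module is installed in compiled form; this text tells all that it offers.
- The arm moves only by the shell command python3 -m jog 'ROWS' [FORCE]. ROWS is JSON, a list of rows, each an object with "translation": the shift along the tool's x, y, z in units of 40 mm (1.0 is 40 mm), a list of three; "twist": the turn about the tool's z in units of 6 degrees (1.0 is 6 degrees); "claw": the opening in per cent of the stroke, from 0 (shut) to 100 (fully open). A call has 1 to 20 rows; each row shifts and turns the commanded pose from where the row before left it, along the tool's axes as they then stand; what a row does not reach is not made up. A row lasts 1/12 s, in which the tool goes at most 41.7 mm and 7.16 degrees, less where a joint would pass 70% of its speed; a pose out of reach is approached as far as the arm can. A call is refused whole if a number of a shift passes 1 or a number of a turn 1, either way. A call with a gripper value outside its range is refused whole. The fingers move at their own pace and stop on an object; FORCE is the grip in N (left out, the last holds). Time passes only in rows, so rows that do not move let the fingers close. It gives the time, the measured TCP pose, the force and the opening at its end, in the units of the state.
- r.get_state(): the state, without advancing time (a new reading comes with each control period).
- r.snapshot(name): name is "scene" or "top" or "wrist"; returns a dict with "img" (384x512x3 uint8, red, green, blue), "fx", "fy", "cx", "cy" (pixels), "origin" and "rotation" of the camera in the world; the wrist camera has in their place "T_tool_cam" (4x4, takes a point from camera to tool coordinates, whose origin is the TCP and whose axes are the flange's). Camera axes: x right, y up, looking along -z (the intrinsics and any distortion apply to the point x, -y, -z); pixel columns grow to the right and rows downward; lengths in m; the calibration is good to about 2 mm. A picture is of the moment at which its call begins: read the wrist's pose just before it. There is no depth.
- r.finish_job(): hands the job in, once; it reports no verdict.
Trained networks look in the newest picture that a camera, given by its name, has taken for a name from the list of things; names that differ only in an ending like _2 or _b are one class to them, and where a whole thing is asked for, a point or a joint stands for the part that bears it (a point fixed in the world has none). Each returns a list of dicts, best first, with "confidence" (0 to 1); they miss things now and then, are a little off and sometimes report something else, mostly with a low value. They report only what shows in the picture. A call takes as long as a camera call.
- r.spot_in(label, camera): "rect" ([left, top, right, bottom] in pixels, round what is visible of it).
- r.spot_point(label, camera): "location" ([row, column] in pixels: a listed point, or the origin of a listed thing).
The state is a dict: "clock": time; "q": joint angles; "qd": joint speeds; "joint_torque": joint torques, N m; "tool_pos": TCP position; "eef_rot": TCP orientation; "contact_force": force on the tool from outside, world axes, zero at the start; "moment": the same for the moment, N m; "opening": opening from 0.0 (shut) to 1.0 (fully open).
Only numpy, scipy, OpenCV 4.12 (cv2) and the standard library are available. Lean on these libraries where they do the work, as an engineer would, in place of code of your own. Each camera call takes 0.05 s, during which the arm holds its last target. There are 200 camera calls.

## Working session

There is one attempt and no reset: what is moved stays moved. The work goes in short steps, Python scripts to look and compute and a shell command to move; the robot and the scene stay as the last step left them, time stands still between calls to the robot, and variables do not carry over. Pictures are saved under pics/ and viewed, about 8 in all and at most 12, crops included, and the job is handed in when it is done.

```bash
mkdir -p pics; cat > h.py <<'E'
import numpy as np,cv2
from plant import r
from scipy.spatial.transform import Rotation as R
def snap(n,f=None):
    s=r.get_state(); d=r.snapshot(n)
    if 'T_tool_cam' in d:
        T=np.eye(4);T[:3,:3]=R.from_quat(s['eef_rot']).as_matrix();T[:3,3]=s['tool_pos']
        T=T@np.array(d['T_tool_cam']);d['origin']=T[:3,3];d['rotation']=T[:3,:3]
    d['origin']=np.array(d['origin']);d['rotation']=np.array(d['rotation'])
    if f: cv2.imwrite('pics/'+f,d['img'][:,:,::-1])
    return d
def ray(d,row,col,z):
    v=d['rotation']@np.array([(col-d['cx'])/d['fx'],-(row-d['cy'])/d['fy'],-1])
    o=d['origin'];return o+v*(z-o[2])/v[2]
def proj(d,p):
    c=d['rotation'].T@(np.array(p)-d['origin']);return [d['cy']-d['fy']*c[1]/-c[2], d['cx']+d['fx']*c[0]/-c[2]]
def st():
    s=r.get_state();M=R.from_quat(s['eef_rot']).as_matrix()
    print('t',round(s['clock'],2),'pos',np.round(s['tool_pos'],4),'F',np.round(s['contact_force'],1),'M',np.round(s['moment'],2),'op',round(s['opening'],3))
    print('x',np.round(M[:,0],3),'y',np.round(M[:,1],3),'z',np.round(M[:,2],3),'q',np.round(s['q'],2));return s,M
def rows(target,M,s):
    return np.round(M.T@(np.array(target)-s['tool_pos'])/0.04,3)
E
python3 - <<'E'
from h import *
st()
Z={'speed_box':0,'selector_grip':.092,'fork_mid':.13,'sleeve':0,'bar_center':.024,'lid':0,'punch':0,'driver':.015,'pincers':0.01}
for c in ('top','scene'):
    d=snap(c,c+'0.png');print(c,{k:v for k,v in d.items() if k not in('img','T_tool_cam')})
    for k,z in Z.items():
        for p in r.spot_point(k,c)[:2]:
            print(k,round(p['confidence'],2),np.round(p['location'],1),np.round(ray(d,*p['location'],z),4))
E
```

```text
t 0.0 pos [ 0.2539 -0.5704  0.2379] F [0.2 1.1 0.5] M [-0.   -0.06  0.02] op 1.004
x [ 0.914  0.407 -0.   ] y [ 0.407 -0.914 -0.002] z [-0.001  0.002 -1.   ] q [ 1.19  0.69 -0.19  1.57  0.16  0.9  -0.22]
top {'fx': 346.894973048453, 'fy': 346.894973048453, 'cx': 257.48341332575137, 'cy': 184.35615645783022, 'origin': array([0.46999225, 0.07943896, 0.95874858]), 'rotation': array([-0.03743575,  0.02354925,  0.70826362, -0.70456131])}Traceback (most recent call last):
  File "<stdin>", line 8, in <module>
  File "h.py", line 13, in ray
    v=d['rotation']@np.array([(col-d['cx'])/d['fx'],-(row-d['cy'])/d['fy'],-1])
      ~~~~~~~~~~~~~^~~~~~~~~~~~~~~~~~~~~~~~~~~~~~~~~~~~~~~~~~~~~~~~~~~~~~~~~~~~
ValueError: matmul: Input operand 1 has a mismatch in its core dimension 0, with gufunc signature (n?,k),(k,m?)->(n?,m?) (size 3 is different from 4)
```

```bash
sed -i "s/d\['origin'\]=np.array(d\['origin'\]);d\['rotation'\]=np.array(d\['rotation'\])/d['origin']=np.array(d['origin']);q=np.array(d['rotation']);d['rotation']=R.from_quat(q).as_matrix() if q.size==4 else q/" h.py
python3 - <<'E'
from h import *
Z={'speed_box':0,'selector_grip':.092,'fork_mid':.13,'sleeve':0,'bar_center':.024,'lid':0,'punch':0,'driver':.015,'pincers':0.01}
for c in ('top','scene'):
    d=snap(c,c+'0.png');print(c,[k for k in d],np.round(d['origin'],3))
    for k,z in Z.items():
        for p in r.spot_point(k,c)[:2]:
            print(k,round(p['confidence'],2),np.round(p['location'],1),np.round(ray(d,*p['location'],z),4))
E
```

```text
top ['img', 'fx', 'fy', 'cx', 'cy', 'origin', 'rotation'] [0.47  0.079 0.959]
speed_box 0.91 [194.2 238.1] [0.5259 0.1519 0.    ]
selector_grip 0.73 [192.  230.6] [0.5262 0.1638 0.092 ]
fork_mid 0.7 [185.4 231.7] [0.5396 0.1575 0.13  ]
sleeve 0.68 [163.7 338.9] [ 0.6091 -0.1282  0.    ]
lid 0.68 [248.5 279.3] [0.377  0.0394 0.    ]
punch 0.77 [167.3 297.9] [ 0.5999 -0.0145  0.    ]
punch 0.7 [193.8 234.8] [0.5271 0.1611 0.    ]
driver 0.69 [242.2 180.2] [0.3959 0.3075 0.015 ]
driver 0.17 [189.9 229.4] [0.5369 0.1746 0.015 ]
pincers 0.76 [122.8 289.7] [0.7235 0.0075 0.01  ]
scene ['img', 'fx', 'fy', 'cx', 'cy', 'origin', 'rotation'] [0.014 0.576 0.98 ]
speed_box 0.82 [231.9 251.4] [0.5231 0.1566 0.    ]
selector_grip 0.27 [161.8 298. ] [ 0.5687 -0.0672  0.092 ]
fork_mid 0.82 [200.7 248.2] [0.5339 0.1546 0.13  ]
sleeve 0.61 [165.1 298.4] [ 0.6151 -0.1244  0.    ]
lid 0.85 [240.7 314.8] [0.3832 0.0457 0.    ]
punch 0.52 [189.2 278.5] [ 0.5851 -0.0077  0.    ]
driver 0.76 [300.3 236.9] [0.3876 0.3221 0.015 ]
driver 0.2 [240.6 313.7] [0.3797 0.0558 0.015 ]
pincers 0.8 [166.5 242.5] [0.7235 0.0183 0.01  ]
```

View pics/top0.png

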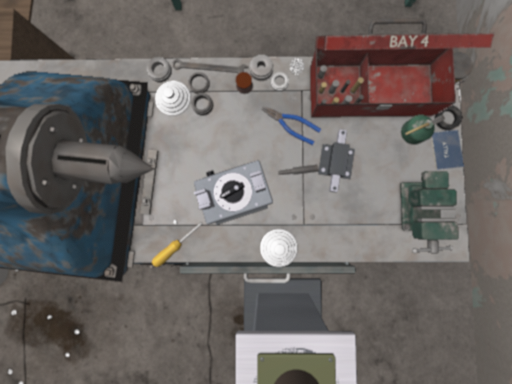

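View pics/scene0.png

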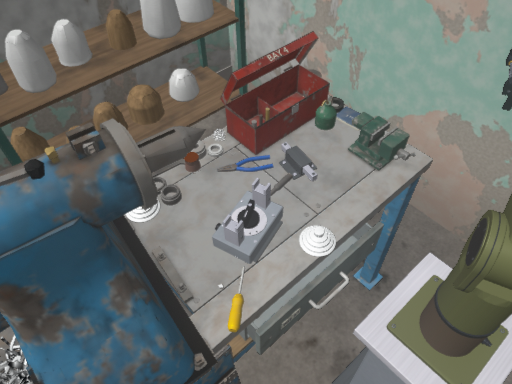

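```bash
python3 -m jog '[{"translation":[0.8,-0.42,-0.1],"twist":0,"claw":100},{"translation":[0.8,-0.42,-0.1],"twist":0,"claw":100},{"translation":[0.8,-0.42,-0.1],"twist":0,"claw":100},{"translation":[0.8,-0.42,-0.1],"twist":0,"claw":100},{"translation":[0.8,-0.42,-0.1],"twist":0,"claw":100},{"translation":[0.8,-0.42,-0.1],"twist":0,"claw":100},{"translation":[0.8,-0.42,-0.1],"twist":0,"claw":100},{"translation":[0.8,-0.42,-0.1],"twist":0,"claw":100},{"translation":[0.8,-0.42,-0.1],"twist":0,"claw":100},{"translation":[0.8,-0.42,-0.1],"twist":0,"claw":100},{"translation":[0.8,-0.42,-0.1],"twist":0,"claw":100},{"translation":[0.8,-0.42,-0.1],"twist":0,"claw":100},{"translation":[0.8,-0.42,-0.1],"twist":0,"claw":100},{"translation":[0,0,0],"twist":0,"claw":100}]'
python3 - <<'E'
from h import *
st()
Z={'speed_box':0,'selector_grip':.092,'fork_mid':.13,'sleeve':0,'bar_center':.024,'lid':0,'punch':0,'driver':.015,'pincers':0.01}
c='wrist';d=snap(c,c+'1.png');print(d['origin'],d['rotation'].round(2),d['fx'])
for k,z in Z.items():
        for p in r.spot_point(k,c)[:2]:
            print(k,round(p['confidence'],2),np.round(p['location'],1),np.round(ray(d,*p['location'],z),4))
E
```

```text
clock: 2.27
tool_pos: [0.5513, -0.193, 0.2918]
eef_rot: [0.977, 0.214, 0.004, -0.002]
contact_force: [1.3, 0.9, 0.6]
opening: 0.994
t 2.27 pos [ 0.5513 -0.193   0.2918] F [1.3 0.9 0.6] M [ 0.05 -0.07  0.04] op 0.994
x [0.908 0.418 0.008] y [ 0.418 -0.908 -0.002] z [ 0.006  0.006 -1.   ] q [ 0.37  0.57 -0.18  1.63  0.11  0.95 -0.99]
[ 0.61743104 -0.16395022  0.43888524] [[ 0.42  0.87  0.25]
 [-0.91  0.4   0.11]
 [-0.   -0.28  0.96]] 270.3543455116611
speed_box 0.91 [77.5 29.5] [0.5235 0.1634 0.    ]
fork_mid 0.75 [193.1  81.4] [ 0.4488 -0.0168  0.13  ]
sleeve 0.8 [100.9 228.8] [ 0.6187 -0.1231  0.    ]
```

View pics/wrist1.png

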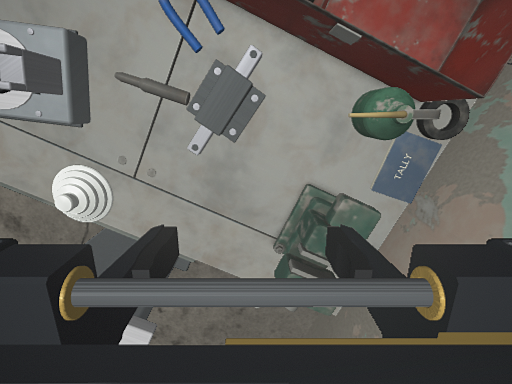

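```bash
python3 - <<'E'
from h import *
d=snap('wrist','wrist1b.png')
im=d['img'].astype(int);sub=im[35:165,180:275]
m=((sub.min(2)>185)).astype(np.uint8)
n,l,s,c=cv2.connectedComponentsWithStats(m)
for i in range(1,n):
    if s[i,4]>40:
        pts=np.argwhere(l==i)+[35,180]; W=np.array([ray(d,*p,.036)[:2] for p in pts])
        print(s[i],c[i]+[180,35],W.mean(0).round(4))
for p in [(149,188),(155,199),(44,249),(51,263)]: print(p,ray(d,*p,.036).round(4), im[p])
E
python3 -m jog '[{"translation":[0.15,-0.92,0],"twist":0,"claw":100},{"translation":[0.15,-0.92,0],"twist":0,"claw":100},{"translation":[0.15,-0.92,0],"twist":0,"claw":100},{"translation":[0.15,-0.92,0],"twist":0,"claw":100},{"translation":[0.15,-0.92,0],"twist":0,"claw":100},{"translation":[0.15,-0.92,0],"twist":0,"claw":100},{"translation":[0.15,-0.92,0],"twist":0,"claw":100},{"translation":[0.15,-0.92,0],"twist":0,"claw":100},{"translation":[0.15,-0.92,0],"twist":0,"claw":100},{"translation":[0,0,0],"twist":0,"claw":50},{"translation":[0,0,0],"twist":0,"claw":50}]'
python3 - <<'E'
from h import *
st()
d=snap('wrist','wrist2.png')
for k,z in {'speed_box':0,'selector_grip':.092,'fork_mid':.13}.items():
        for p in r.spot_point(k,'wrist')[:2]:
            print(k,round(p['confidence'],2),np.round(p['location'],1),np.round(ray(d,*p['location'],z),4))
E
```

```text
[ 49   0  25  30 202] [238.99009901  49.98019802] [ 0.6765 -0.127 ]
(149, 188) [ 0.5245 -0.11    0.036 ] [150 151 145]
(155, 199) [ 0.5227 -0.1281  0.036 ] [145 146 141]
(44, 249) [ 0.6886 -0.1363  0.036 ] [ 99 102 103]
(51, 263) [ 0.6885 -0.1569  0.036 ] [154 155 150]
clock: 3.73
tool_pos: [0.4595, 0.1246, 0.2909]
eef_rot: [0.978, 0.211, 0.0, -0.0]
contact_force: [0.7, -0.8, -0.3]
opening: 0.874
t 3.73 pos [0.4595 0.1246 0.2909] F [ 0.7 -0.8 -0.3] M [-0.02  0.01  0.01] op 0.874
x [0.911 0.412 0.001] y [ 0.412 -0.911 -0.001] z [ 0.     0.001 -1.   ] q [-0.23  0.42 -0.19  1.93  0.11  0.8  -1.63]
speed_box 0.57 [108.6 243. ] [0.5242 0.168  0.    ]
selector_grip 0.83 [107.8 244.8] [0.5265 0.1634 0.092 ]
fork_mid 0.78 [109.7 244. ] [0.5244 0.1623 0.13  ]
```

View pics/wrist2.png

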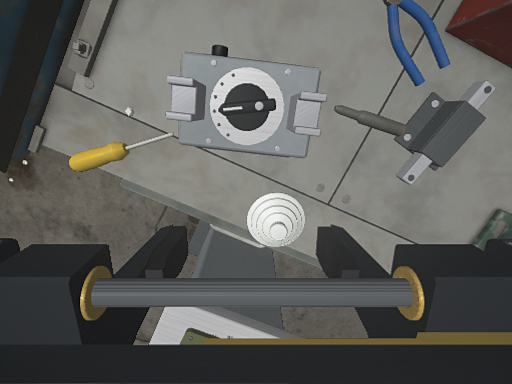

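```bash
python3 - <<'E'
from h import *
d=snap('wrist','wrist2b.png')
cv2.imwrite('pics/crop2.png',cv2.resize(d['img'][40:165,155:335,::-1],None,fx=4.4,fy=4.4,interpolation=cv2.INTER_CUBIC))
import pickle;pickle.dump(d,open('d2.pkl','wb'))
E
```

```text
(no output)
```

View pics/crop2.png

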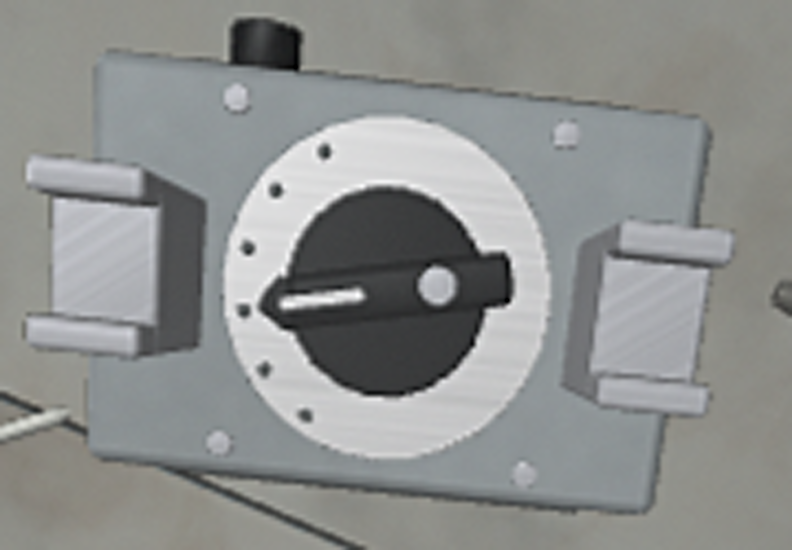

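```bash
python3 - <<'E'
from h import *
import pickle;d=pickle.load(open('d2.pkl','rb'))
f=lambda x,y,z:ray(d,40+(y+.5)/4.4-.5,155+(x+.5)/4.4-.5,z)[:2]
C=np.array([f(100,50,.055),f(708,118,.055),f(650,512,.055),f(92,458,.055)])
print('c',C.mean(0),'edges',[(np.linalg.norm(C[i]-C[i-1]).round(4),np.degrees(np.arctan2(*(C[i]-C[i-1])[::-1])).round(1)) for i in range(4)])
n,t=f(262,305,.106),f(512,280,.106);print('grip',(n+t)/2,np.linalg.norm(n-t),np.degrees(np.arctan2(*(n-t)[::-1])))
L=np.array([f(28,165,.138),f(144,172,.138),f(138,348,.138),f(28,338,.138)]);Rr=np.array([f(622,228,.138),f(732,235,.138),f(708,408,.138),f(598,398,.138)])
print('forks',L.mean(0),Rr.mean(0),(L.mean(0)+Rr.mean(0))/2, np.linalg.norm(L.mean(0)-Rr.mean(0)),np.degrees(np.arctan2(*(L.mean(0)-Rr.mean(0))[::-1])))
D=[f(x,y,.062) for x,y in [(306,415),(264,370),(244,311),(248,247),(275,190),(325,152)]]
c=(L.mean(0)+Rr.mean(0))/2
print('dots',[np.degrees(np.arctan2(*(p-c)[::-1])).round(1) for p in D])
E
```

```text
c [0.52847022 0.16216627] edges [(np.float64(0.1179), np.float64(18.1)), (np.float64(0.1786), np.float64(-72.0)), (np.float64(0.117), np.float64(-161.5)), (np.float64(0.1795), np.float64(108.3))]
grip [0.52851329 0.16111694] 0.06672488108530744 119.29223234182477
forks [0.50671571 0.2288436 ] [0.55002874 0.09618422] [0.52837222 0.16251391] 0.13955117932538355 108.08175835429064
dots [np.float64(168.6), np.float64(144.4), np.float64(120.5), np.float64(96.1), np.float64(72.2), np.float64(48.0)]
```

```bash
python3 -m jog '[{"translation":[0.98,-0.07,0],"twist":0,"claw":45},{"translation":[0.98,-0.07,0],"twist":0,"claw":45},{"translation":[0,0,0.2],"twist":1,"claw":45},{"translation":[0,0,0.2],"twist":1,"claw":45},{"translation":[0,0,0.2],"twist":1,"claw":45},{"translation":[0,0,0.2],"twist":1,"claw":45},{"translation":[0,0,0.2],"twist":1,"claw":45},{"translation":[0,0,0.2],"twist":1,"claw":45},{"translation":[0,0,0.2],"twist":1,"claw":45},{"translation":[0,0,0.2],"twist":1,"claw":45},{"translation":[0,0,0.2],"twist":1,"claw":45},{"translation":[0,0,0.2],"twist":1,"claw":45},{"translation":[0,0,0.2],"twist":1,"claw":45},{"translation":[0,0,0.2],"twist":1,"claw":45},{"translation":[0,0,0.2],"twist":1,"claw":45},{"translation":[0,0,0.2],"twist":1,"claw":45},{"translation":[0,0,0],"twist":0,"claw":45}]' 15
python3 - <<'E'
from h import *
s,M=st();print(rows([.5284,.1623,.082],M,s),np.degrees(np.arctan2(M[1,0],M[0,0])))
E
```

```text
clock: 5.4
tool_pos: [0.5288, 0.158, 0.1772]
eef_rot: [0.865, -0.502, -0.0, 0.002]
contact_force: [-0.1, -0.7, -0.3]
opening: 0.453
t 5.4 pos [0.5288 0.158  0.1772] F [-0.1 -0.7 -0.3] M [ 0.16 -0.08  0.  ] op 0.453
x [ 0.496 -0.868  0.001] y [-0.868 -0.496  0.003] z [-0.002 -0.002 -1.   ] q [-0.57  0.71  0.34  1.86 -0.37  0.64 -2.63]
[-0.101 -0.052  2.381] -60.2541964195124
```

```bash
python3 -m jog '[{"translation":[0,0,0],"twist":-1,"claw":45},{"translation":[0,0,0],"twist":-1,"claw":45},{"translation":[0,0,0],"twist":-1,"claw":45},{"translation":[0,0,0],"twist":-1,"claw":45},{"translation":[0,0,0],"twist":-1,"claw":45},{"translation":[0,0,0],"twist":-1,"claw":45},{"translation":[0,0,0],"twist":-1,"claw":45},{"translation":[0,0,0],"twist":-1,"claw":45},{"translation":[0,0,0],"twist":-1,"claw":45},{"translation":[0,0,0],"twist":-1,"claw":45},{"translation":[0,0,0],"twist":-1,"claw":45},{"translation":[0,0,0],"twist":-1,"claw":45},{"translation":[0,0,0],"twist":-1,"claw":45},{"translation":[0,0,0],"twist":-1,"claw":45},{"translation":[0,0,0],"twist":-1,"claw":45}]'
python3 -m jog '[{"translation":[0,0,0],"twist":-1,"claw":45},{"translation":[0,0,0],"twist":-1,"claw":45},{"translation":[0,0,0],"twist":-1,"claw":45},{"translation":[0,0,0],"twist":-1,"claw":45},{"translation":[0,0,0],"twist":-1,"claw":45},{"translation":[0,0,0],"twist":-1,"claw":45},{"translation":[0,0,0],"twist":-1,"claw":45},{"translation":[0,0,0],"twist":-1,"claw":45},{"translation":[0,0,0],"twist":-1,"claw":45},{"translation":[0,0,0],"twist":-1,"claw":45},{"translation":[0,0,0],"twist":-1,"claw":45},{"translation":[0,0,0],"twist":-1,"claw":45},{"translation":[0,0,0],"twist":-1,"claw":45},{"translation":[0,0,0],"twist":-1,"claw":45},{"translation":[0,0,0],"twist":-1,"claw":45},{"translation":[0,0,0],"twist":0,"claw":45}]'
python3 - <<'E'
from h import *
s,M=st();print(rows([.5284,.1623,.082],M,s),np.degrees(np.arctan2(M[1,0],M[0,0])))
E
```

```text
clock: 6.65
tool_pos: [0.5304, 0.1581, 0.1794]
eef_rot: [0.965, 0.262, 0.001, 0.0]
contact_force: [-0.0, 0.2, 0.5]
opening: 0.446
clock: 7.98
tool_pos: [0.5306, 0.1579, 0.1792]
eef_rot: [0.499, 0.867, 0.001, 0.001]
contact_force: [0.3, -1.0, -0.1]
opening: 0.451
t 7.98 pos [0.5306 0.1579 0.1792] F [ 0.3 -1.  -0.1] M [ 0.02 -0.05 -0.01] op 0.451
x [-0.502  0.865 -0.001] y [0.865 0.502 0.002] z [ 0.002 -0.    -1.   ] q [-0.03  0.73 -0.58  1.83  0.56  0.75 -0.39]
[0.126 0.005 2.43 ] 120.13672231261853
```

```bash
python3 -m jog '[{"translation":[0.06,0,0.8],"twist":0,"claw":45},{"translation":[0.06,0,0.8],"twist":0,"claw":45},{"translation":[0,0,0.6],"twist":0,"claw":45},{"translation":[0,0,0.2],"twist":0,"claw":45},{"translation":[0,0,0],"twist":0,"claw":45}]'
python3 -m jog '[{"translation":[0,0,0],"twist":0,"claw":5},{"translation":[0,0,0],"twist":0,"claw":5},{"translation":[0,0,0],"twist":0,"claw":5},{"translation":[0,0,0],"twist":0,"claw":5},{"translation":[0,0,0],"twist":0,"claw":5},{"translation":[0,0,0],"twist":0,"claw":5},{"translation":[0,0,0],"twist":0,"claw":5},{"translation":[0,0,0],"twist":0,"claw":5}]' 15
python3 - <<'E'
from h import *
s,M=st();print(M.T@s['contact_force'])
E
```

```text
clock: 8.4
tool_pos: [0.5265, 0.1623, 0.0814]
eef_rot: [0.501, 0.866, -0.001, -0.001]
contact_force: [-0.3, 0.4, 0.4]
opening: 0.448
clock: 9.07
tool_pos: [0.5281, 0.1638, 0.0839]
eef_rot: [0.5, 0.866, 0.001, 0.001]
contact_force: [-0.7, -0.9, 6.7]
opening: 0.155
t 9.07 pos [0.5281 0.1638 0.0839] F [-0.7 -0.9  6.7] M [-0.05 -0.17  0.04] op 0.155
x [-0.5    0.866 -0.001] y [0.866 0.5   0.003] z [ 0.003  0.001 -1.   ] q [-0.12  0.86 -0.45  1.9   0.7   0.54 -0.52]
[-0.44784645 -1.03070701 -6.69288265]
```

```bash
python3 -m jog '[{"translation":[0,0,0],"twist":0,"claw":5},{"translation":[0,0,0],"twist":0,"claw":5},{"translation":[0,0,0],"twist":-1,"claw":5},{"translation":[0,0,0],"twist":-1,"claw":5},{"translation":[0,0,0],"twist":-1,"claw":5},{"translation":[0,0,0],"twist":-1,"claw":5},{"translation":[0,0,0],"twist":0,"claw":5}]' 40
python3 - <<'E'
from h import *
s,M=st();print(np.degrees(np.arctan2(M[1,0],M[0,0])))
E
```

```text
clock: 9.65
tool_pos: [0.5279, 0.1636, 0.0839]
eef_rot: [0.307, 0.952, 0.001, 0.001]
contact_force: [0.7, -0.5, 7.7]
opening: 0.155
t 9.65 pos [0.5279 0.1636 0.0839] F [ 0.7 -0.5  7.7] M [-0.16 -0.11  0.02] op 0.155
x [-0.811  0.585 -0.001] y [0.585 0.811 0.002] z [ 0.002  0.001 -1.   ] q [-0.06  0.88 -0.56  1.89  0.81  0.6  -0.2 ]
144.21346824192997
```

Tracks well. On to the stop, with a little overdrive.

```bash
python3 -m jog '[{"translation":[0,0,0],"twist":-1,"claw":5},{"translation":[0,0,0],"twist":-1,"claw":5},{"translation":[0,0,0],"twist":-1,"claw":5},{"translation":[0,0,0],"twist":-1,"claw":5},{"translation":[0,0,0],"twist":-0.3,"claw":5},{"translation":[0,0,0],"twist":-0.2,"claw":5},{"translation":[0,0,0],"twist":0,"claw":5}]'
python3 - <<'E'
from h import *
s,M=st();print(np.degrees(np.arctan2(M[1,0],M[0,0])))
E
```

```text
clock: 10.23
tool_pos: [0.5278, 0.1634, 0.0839]
eef_rot: [0.08, 0.997, 0.0, 0.001]
contact_force: [-0.1, -0.5, 7.1]
opening: 0.157
t 10.23 pos [0.5278 0.1634 0.0839] F [-0.1 -0.5  7.1] M [-0.1  -0.03 -0.83] op 0.157
x [-0.987  0.159 -0.001] y [0.159 0.987 0.001] z [ 0.002  0.001 -1.   ] q [ 0.    0.91 -0.68  1.89  0.91  0.68  0.17]
170.82866815487003
```

```bash
python3 -m jog '[{"translation":[0,0,0],"twist":1,"claw":5},{"translation":[0,0,0],"twist":1,"claw":5},{"translation":[0,0,0],"twist":1,"claw":5},{"translation":[0,0,0],"twist":1,"claw":5},{"translation":[0,0,0],"twist":1,"claw":5},{"translation":[0,0,0],"twist":1,"claw":5},{"translation":[0,0,0],"twist":1,"claw":5},{"translation":[0,0,0],"twist":1,"claw":5},{"translation":[0,0,0],"twist":1,"claw":5},{"translation":[0,0,0],"twist":1,"claw":5},{"translation":[0,0,0],"twist":1,"claw":5},{"translation":[0,0,0],"twist":1,"claw":5},{"translation":[0,0,0],"twist":0.3,"claw":5},{"translation":[0,0,0],"twist":0,"claw":5},{"translation":[0,0,0],"twist":0,"claw":5}]'
python3 - <<'E'
from h import *
s,M=st();print(np.degrees(np.arctan2(M[1,0],M[0,0])))
E
```

```text
clock: 11.48
tool_pos: [0.5283, 0.1638, 0.0839]
eef_rot: [0.662, 0.75, 0.001, 0.001]
contact_force: [1.0, -0.3, 6.0]
opening: 0.152
t 11.48 pos [0.5283 0.1638 0.0839] F [ 1.  -0.3  6. ] M [-0.13 -0.23 -0.2 ] op 0.152
x [-0.124  0.992  0.   ] y [0.992 0.124 0.003] z [ 0.003  0.001 -1.   ] q [-0.18  0.85 -0.35  1.9   0.58  0.49 -0.81]
97.13325152683753
```

```bash
python3 -m jog '[{"translation":[0,0,0],"twist":0,"claw":50},{"translation":[0,0,0],"twist":0,"claw":50},{"translation":[0,0,0],"twist":0,"claw":50},{"translation":[0,0,-0.2],"twist":0,"claw":50},{"translation":[0,0,-0.8],"twist":0,"claw":50},{"translation":[0,0,-1],"twist":0,"claw":50},{"translation":[-0.6,0,-0.8],"twist":0,"claw":50},{"translation":[-0.6,0,-0.8],"twist":0,"claw":50},{"translation":[-0.6,0,-0.8],"twist":0,"claw":50},{"translation":[0,0,0],"twist":0,"claw":70}]'
python3 - <<'E'
from h import *
st();d=snap('wrist')
r0,c0=proj(d,[.5284,.1623,.106]);r0,c0=int(r0),int(c0);print(r0,c0)
a,b=max(r0-75,0),max(c0-100,0)
cv2.imwrite('pics/crop3.png',cv2.resize(d['img'][a:a+150,b:b+200,::-1],None,fx=4,fy=4,interpolation=cv2.INTER_CUBIC));print(a,b)
import pickle;pickle.dump(d,open('d3.pkl','wb'))
E
```

```text
clock: 12.32
tool_pos: [0.5397, 0.0869, 0.2643]
eef_rot: [0.664, 0.747, 0.003, 0.004]
contact_force: [0.1, -1.1, -0.2]
opening: 0.552
t 12.32 pos [0.5397 0.0869 0.2643] F [ 0.1 -1.1 -0.2] M [-0.07 -0.14  0.01] op 0.552
x [-0.117  0.993 -0.003] y [0.993 0.117 0.009] z [ 0.01  -0.002 -1.   ] q [ 0.09  0.59 -0.55  1.77  0.39  0.88 -0.52]
107 248
32 148
```

View pics/crop3.png

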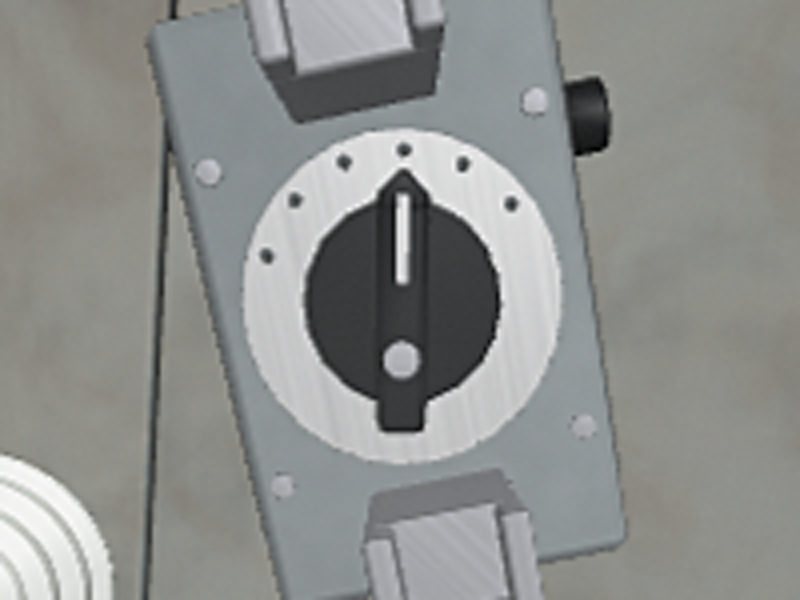

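```bash
python3 -m jog '[{"translation":[-0.87,-0.1,0],"twist":0,"claw":45},{"translation":[-0.87,-0.1,0],"twist":0,"claw":45},{"translation":[-0.87,-0.1,0],"twist":0,"claw":45},{"translation":[-0.87,-0.1,0],"twist":0,"claw":45},{"translation":[-0.87,-0.1,0],"twist":0,"claw":45},{"translation":[-0.87,-0.1,0],"twist":0,"claw":45},{"translation":[0,0,0.2],"twist":-1,"claw":45},{"translation":[0,0,0.2],"twist":-1,"claw":45},{"translation":[0,0,0.2],"twist":-1,"claw":45},{"translation":[0,0,0.2],"twist":-1,"claw":45},{"translation":[0,0,0.2],"twist":-1,"claw":45},{"translation":[0,0,0.2],"twist":-1,"claw":45},{"translation":[0,0,0.2],"twist":-1,"claw":45},{"translation":[0,0,0.2],"twist":-1,"claw":45},{"translation":[0,0,0.2],"twist":-1,"claw":45},{"translation":[0,0,0.2],"twist":-1,"claw":45},{"translation":[0,0,0.2],"twist":-1,"claw":45},{"translation":[0,0,0.2],"twist":-1,"claw":45},{"translation":[0,0,0],"twist":-0.3,"claw":45},{"translation":[0,0,0],"twist":0,"claw":45}]'
python3 - <<'E'
from h import *
s,M=st();print(rows([.539,-.1216,.016],M,s),np.degrees(np.arctan2(M[1,0],M[0,0])))
d=snap('wrist','wrist4.png')
c=np.array([.6061,-.1328]);u=np.array([.9863,-.165]);n=np.array([.165,.9863])
for a in(-.085,-.043,.085):
  for b in(-.01,.01): print(a,b,np.round(proj(d,[*(c+a*u+b*n),.036])))
import pickle;pickle.dump(d,open('d4.pkl','wb'))
E
```

```text
clock: 14.03
tool_pos: [0.5373, -0.1167, 0.1612]
eef_rot: [0.077, 0.997, 0.001, -0.002]
contact_force: [0.2, 0.7, -0.5]
opening: 0.448
t 14.03 pos [ 0.5373 -0.1167  0.1612] F [ 0.2  0.7 -0.5] M [ 0.08 -0.08 -0.03] op 0.448
x [-0.988  0.154  0.003] y [0.154 0.988 0.001] z [-0.003  0.002 -1.   ] q [ 0.6   0.82 -0.82  1.85  0.8   0.85  0.78]
[-0.074 -0.119  3.629] 171.15616274420523
-0.085 -0.01 [172. 238.]
-0.085 0.01 [172. 258.]
-0.043 -0.01 [210. 239.]
-0.043 0.01 [210. 257.]
0.085 -0.01 [310. 239.]
0.085 0.01 [310. 255.]
```

View pics/wrist4.png

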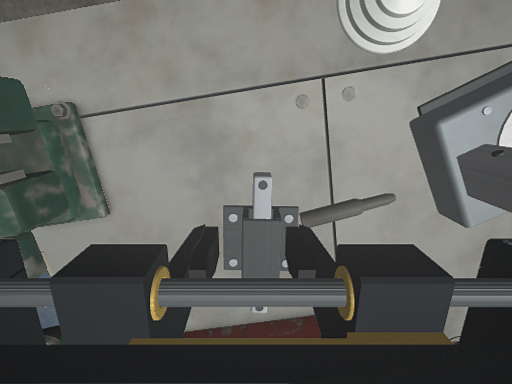

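```bash
python3 - <<'E'
from h import *
import pickle
d4=pickle.load(open('d4.pkl','rb'))
s,M=st();d=snap('wrist','wrist4b.png')
print(np.abs(d['img'].astype(int)-d4['img']).mean(), d['origin']-d4['origin'])
for p in [(173,253),(173,272),(206,252),(206,272),(310,254),(310,267)]: print(p,ray(d4,*p,.036).round(4),ray(d,*p,.036).round(4))
b=cv2.imread('pics/wrist1.png').astype(int)-cv2.imread('pics/wrist1b.png');print('w1 diff',np.abs(b).mean())
for c in('sleeve','bar_center'):
  for p in r.spot_point(c,'wrist')[:1]:print(c,p,ray(d,*p['location'],0 if c=='sleeve' else .024))
g=snap('top','top4.png')
for c in('sleeve','bar_center'):
  for p in r.spot_point(c,'top')[:1]:print(c,p,ray(g,*p['location'],0 if c=='sleeve' else .024))
for q in [(.6061,-.1328,.036),(.608,-.119,.036)]: print(proj(g,q))
E
```

```text
t 14.08 pos [ 0.5377 -0.1168  0.1617] F [0.2 0.1 0.4] M [ 0.02 -0.15 -0.03] op 0.448
x [-0.988  0.156  0.002] y [0.156 0.988 0.001] z [-0.002  0.002 -1.   ] q [ 0.6   0.82 -0.82  1.85  0.8   0.85  0.78]
2.0640936957465277 [2.86701387e-04 6.64063923e-05 4.45451548e-04]
(173, 253) [ 0.5243 -0.1141  0.036 ] [ 0.525  -0.1143  0.036 ]
(173, 272) [ 0.5273 -0.0948  0.036 ] [ 0.528  -0.0949  0.036 ]
(206, 252) [ 0.5597 -0.1206  0.036 ] [ 0.5604 -0.1208  0.036 ]
(206, 272) [ 0.5629 -0.0996  0.036 ] [ 0.5637 -0.0998  0.036 ]
(310, 254) [ 0.6911 -0.1385  0.036 ] [ 0.6922 -0.139   0.036 ]
(310, 267) [ 0.6935 -0.123   0.036 ] [ 0.6947 -0.1235  0.036 ]
w1 diff 10.690541585286459
sleeve {'location': [237.2, 262.2], 'confidence': 0.93} [ 6.15931573e-01 -1.16510986e-01 -5.55111512e-17]
sleeve {'location': [161.1, 337.0], 'confidence': 0.7} [ 0.61647274 -0.12312123  0.        ]
[np.float64(162.85876442960233), np.float64(343.54130618317424)]
[np.float64(162.1919408062355), np.float64(338.3361293062155)]
```

```bash
python3 -m jog '[{"translation":[-0.1,0.26,0],"twist":0,"claw":45},{"translation":[0,0,0.8],"twist":0,"claw":45},{"translation":[0,0,0.8],"twist":0,"claw":45},{"translation":[0,0,0.8],"twist":0,"claw":45},{"translation":[0,0,0.7],"twist":0,"claw":45},{"translation":[0,0,0.35],"twist":0,"claw":45},{"translation":[0,0,0.15],"twist":0,"claw":45},{"translation":[0,0,0],"twist":0,"claw":45},{"translation":[0,0,0],"twist":0,"claw":45}]'
python3 -m jog '[{"translation":[0,0,0],"twist":0,"claw":10},{"translation":[0,0,0],"twist":0,"claw":10},{"translation":[0,0,0],"twist":0,"claw":10},{"translation":[0,0,0],"twist":0,"claw":10},{"translation":[0,0,0],"twist":0,"claw":10},{"translation":[0,0,0],"twist":0,"claw":10}]' 15
python3 - <<'E'
from h import *
s,M=st();print(np.degrees(np.arctan2(M[1,0],M[0,0])))
E
```

```text
clock: 15.13
tool_pos: [0.5448, -0.1079, 0.0194]
eef_rot: [0.078, 0.997, 0.0, 0.001]
contact_force: [0.6, 0.2, -0.5]
opening: 0.45
clock: 15.63
tool_pos: [0.5446, -0.1084, 0.0196]
eef_rot: [0.078, 0.997, 0.0, 0.001]
contact_force: [-0.4, 0.4, 6.9]
opening: 0.225
t 15.63 pos [ 0.5446 -0.1084  0.0196] F [-0.4  0.4  6.9] M [ 0.1  -0.16  0.02] op 0.225
x [-0.988  0.156 -0.002] y [0.156 0.988 0.   ] z [ 0.002  0.    -1.   ] q [ 0.47  1.02 -0.63  1.89  1.07  0.61  0.55]
171.00242898243843
```

```bash
python3 -m jog '[{"translation":[0,0,0],"twist":0,"claw":10},{"translation":[0,0,-0.04],"twist":0,"claw":10},{"translation":[0.25,0,0],"twist":0,"claw":10},{"translation":[0.25,0,0],"twist":0,"claw":10},{"translation":[0.25,0,0],"twist":0,"claw":10},{"translation":[0.25,0,0],"twist":0,"claw":10}]' 60
python3 - <<'E'
from h import *
s,M=st();print(np.degrees(np.arctan2(M[1,0],M[0,0])))
E
```

```text
clock: 16.13
tool_pos: [0.5039, -0.1026, 0.0201]
eef_rot: [0.079, 0.997, -0.0, -0.0]
contact_force: [0.8, 0.8, -1.5]
opening: 0.219
t 16.13 pos [ 0.5039 -0.1026  0.0201] F [ 0.8  0.8 -1.5] M [ 0.01 -0.3  -0.03] op 0.219
x [-0.988  0.157  0.   ] y [ 0.157  0.988 -0.   ] z [-0. -0. -1.] q [ 0.45  0.98 -0.57  2.02  1.16  0.52  0.41]
170.96155487107134
```

```bash
python3 -m jog '[{"translation":[0.3,0,0],"twist":0,"claw":10},{"translation":[0.3,0,0],"twist":0,"claw":10},{"translation":[0.3,0,0],"twist":0,"claw":10},{"translation":[0.3,0,0],"twist":0,"claw":10},{"translation":[0.3,0,0],"twist":0,"claw":10},{"translation":[0.3,0,0],"twist":0,"claw":10},{"translation":[0.3,0,0],"twist":0,"claw":10},{"translation":[0.3,0,0],"twist":0,"claw":10},{"translation":[0.1,0,0],"twist":0,"claw":10},{"translation":[0,0,0],"twist":0,"claw":10}]'
python3 - <<'E'
from h import *
s,M=st();print(np.degrees(np.arctan2(M[1,0],M[0,0])))
d=snap('wrist','wrist5.png')
E
```

```text
clock: 16.97
tool_pos: [0.4039, -0.0868, 0.0201]
eef_rot: [0.078, 0.997, -0.0, -0.001]
contact_force: [-0.2, -0.3, -3.3]
opening: 0.218
t 16.97 pos [ 0.4039 -0.0868  0.0201] F [-0.2 -0.3 -3.3] M [ 0.12 -0.01 -0.  ] op 0.218
x [-0.988  0.156  0.003] y [ 0.156  0.988 -0.   ] z [-0.003  0.    -1.   ] q [ 0.41  0.96 -0.51  2.31  1.7   0.42 -0.2 ]
171.00508723646746
```

View pics/wrist5.png

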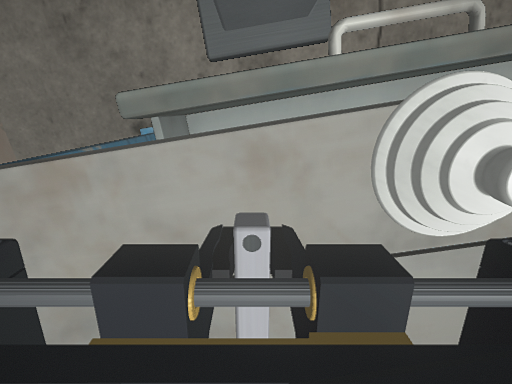

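```bash
python3 -m jog '[{"translation":[-0.05,-0.4,0],"twist":0,"claw":10},{"translation":[-0.05,-0.4,0],"twist":0,"claw":10},{"translation":[0,0,0.1],"twist":0,"claw":10},{"translation":[0,0,0.1],"twist":0,"claw":10},{"translation":[0,0,0.08],"twist":0,"claw":10},{"translation":[0,0,0.03],"twist":0,"claw":10},{"translation":[0,0,0],"twist":0,"claw":10},{"translation":[0,0,0],"twist":0,"claw":10}]'
```

```text
clock: 17.68
tool_pos: [0.405, -0.1182, 0.0078]
eef_rot: [0.078, 0.997, 0.0, 0.0]
contact_force: [1.1, -0.2, -1.1]
opening: 0.216
```

```bash
python3 -m jog '[{"translation":[0,0,0.03],"twist":0,"claw":10},{"translation":[0,0,0],"twist":0,"claw":45},{"translation":[0,0,0],"twist":0,"claw":45},{"translation":[0,0,0],"twist":0,"claw":45},{"translation":[0,0,0],"twist":0,"claw":45},{"translation":[0,0,-0.3],"twist":0,"claw":45},{"translation":[0,0,-0.9],"twist":0,"claw":45},{"translation":[-0.4,0,-0.9],"twist":0,"claw":45},{"translation":[-0.5,0,-0.9],"twist":0,"claw":45},{"translation":[-0.6,0,-0.8],"twist":0,"claw":45},{"translation":[0,0,0],"twist":0,"claw":45},{"translation":[0,0,0],"twist":0,"claw":45},{"translation":[0,0,0],"twist":0,"claw":45}]'
python3 - <<'E'
from h import *
s,M=st();print(np.degrees(np.arctan2(M[1,0],M[0,0])))
d=snap('wrist','wrist6.png')
import pickle;pickle.dump(d,open('d6.pkl','wb'))
for p in r.spot_point('bar_center','wrist')[:2]:print(p,ray(d,*p['location'],.012))
print(r.spot_in('bar_center','wrist')[:1])
E
```

```text
clock: 18.77
tool_pos: [0.4425, -0.131, 0.1056]
eef_rot: [0.079, 0.997, -0.01, -0.001]
contact_force: [0.5, -0.3, -0.4]
opening: 0.452
t 18.77 pos [ 0.4425 -0.131   0.1056] F [ 0.5 -0.3 -0.4] M [ 0.02 -0.13 -0.01] op 0.452
x [-0.988  0.158  0.001] y [ 0.157  0.987 -0.02 ] z [-0.004 -0.019 -1.   ] q [ 0.51  0.78 -0.54  2.15  0.95  0.48  0.62]
170.9363232366421
{'location': [222.6, 262.7], 'confidence': 0.71} [ 0.47203025 -0.12781471  0.012     ]
[{'rect': [253.7, 131.3, 272.3, 279.7], 'confidence': 0.71}]
```

View pics/wrist6.png

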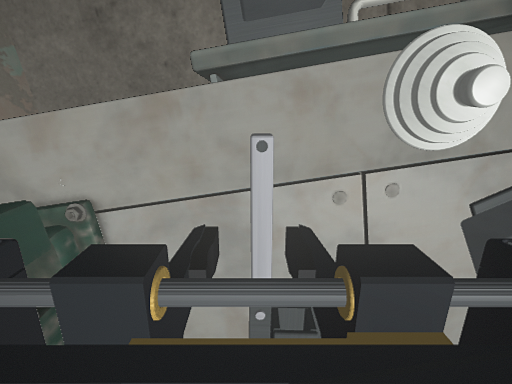

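```bash
python3 - <<'E'
from h import *
import pickle
d6=pickle.load(open('d6.pkl','rb'))
s,M=st()
d=snap('wrist','wrist6b.png');print('diff',np.abs(d['img'].astype(int)-d6['img']).mean(),d['origin']-d6['origin'])
for p in [(134,251),(134,273),(146,262),(275,251),(275,272),(316,260)]: print(p,ray(d6,*p,.024).round(4),ray(d,*p,.024).round(4))
E
```

```text
t 18.92 pos [ 0.4418 -0.1307  0.105 ] F [-0.5 -0.3 -0.1] M [ 0.08 -0.14  0.01] op 0.45
x [-0.988  0.157  0.003] y [ 0.157  0.987 -0.02 ] z [-0.006 -0.019 -1.   ] q [ 0.51  0.78 -0.54  2.15  0.95  0.48  0.62]
diff 2.9876302083333335 [-0.00043793  0.00020867 -0.00038844]
(134, 251) [ 0.3871 -0.1254  0.024 ] [ 0.3861 -0.1251  0.024 ]
(134, 273) [ 0.3899 -0.1074  0.024 ] [ 0.3889 -0.1071  0.024 ]
(146, 262) [ 0.3983 -0.1178  0.024 ] [ 0.3973 -0.1175  0.024 ]
(275, 251) [ 0.5195 -0.1465  0.024 ] [ 0.5182 -0.146   0.024 ]
(275, 272) [ 0.5225 -0.1264  0.024 ] [ 0.5211 -0.1259  0.024 ]
(316, 260) [ 0.5683 -0.145   0.024 ] [ 0.5667 -0.1444  0.024 ]
```

```bash
python3 -m jog '[{"translation":[-0.37,0.1,0],"twist":0,"claw":45},{"translation":[-0.36,0.1,0],"twist":0,"claw":45},{"translation":[0,0,0.4],"twist":0,"claw":45},{"translation":[0,0,0.4],"twist":0,"claw":45},{"translation":[0,0,0.4],"twist":0,"claw":45},{"translation":[0,0,0],"twist":0,"claw":45},{"translation":[0,0,0],"twist":0,"claw":45}]'
python3 - <<'E'
from h import *
s,M=st();print(rows([.472,-.129,.006],M,s),np.degrees(np.arctan2(M[1,0],M[0,0])))
E
```

```text
clock: 19.55
tool_pos: [0.4723, -0.128, 0.0571]
eef_rot: [0.078, 0.997, -0.01, -0.002]
contact_force: [1.0, 0.6, 0.1]
opening: 0.45
t 19.55 pos [ 0.4723 -0.128   0.0571] F [1.  0.6 0.1] M [ 0.12 -0.13  0.04] op 0.45
x [-0.988  0.156  0.003] y [ 0.156  0.988 -0.02 ] z [-0.006 -0.019 -1.   ] q [ 0.44  0.88 -0.47  2.09  1.03  0.44  0.55]
[-1.000e-03 -1.000e-03  1.278e+00] 171.00339135597332
```

```bash
python3 -m jog '[{"translation":[0,0,0.5],"twist":0,"claw":45},{"translation":[0,0,0.5],"twist":0,"claw":45},{"translation":[0,0,0.2],"twist":0,"claw":45},{"translation":[0,0,0.03],"twist":0,"claw":45},{"translation":[0,0,0],"twist":0,"claw":10},{"translation":[0,0,0],"twist":0,"claw":10},{"translation":[0,0,0],"twist":0,"claw":10},{"translation":[0,0,0],"twist":0,"claw":10},{"translation":[0,0,0],"twist":0,"claw":10},{"translation":[0,0,0],"twist":0,"claw":10},{"translation":[0,0,0],"twist":0,"claw":10},{"translation":[0,0,0],"twist":0,"claw":10}]' 40
python3 - <<'E'
from h import *
s,M=st();print(rows([.472,-.129,.006],M,s),np.degrees(np.arctan2(M[1,0],M[0,0])))
E
```

```text
clock: 20.55
tool_pos: [0.4738, -0.1292, 0.0096]
eef_rot: [0.079, 0.997, -0.01, 0.0]
contact_force: [-0.9, 0.4, 6.8]
opening: 0.223
t 20.55 pos [ 0.4738 -0.1292  0.0096] F [-0.9  0.4  6.8] M [ 0.14 -0.06  0.03] op 0.223
x [-0.988  0.157 -0.002] y [ 0.157  0.987 -0.019] z [-0.001 -0.019 -1.   ] q [ 0.36  0.95 -0.33  2.1   1.2   0.31  0.4 ]
[ 0.046 -0.001  0.091] 170.96107940272222
```

```bash
python3 -m jog '[{"translation":[0,0,-0.2],"twist":0,"claw":10},{"translation":[0,0,-0.5],"twist":0,"claw":10},{"translation":[0,0,-0.7],"twist":0,"claw":10},{"translation":[0,0,-0.7],"twist":0,"claw":10},{"translation":[0,0,-0.7],"twist":0,"claw":10},{"translation":[0,0,-0.7],"twist":0,"claw":10},{"translation":[0,0,-0.7],"twist":0,"claw":10},{"translation":[0,0,-0.5],"twist":0,"claw":10},{"translation":[0,0,0],"twist":0,"claw":10},{"translation":[0,0,0],"twist":0,"claw":10}]' 60
python3 - <<'E'
from h import *
s,M=st();print(rows([.5284,.1623,.2],M,s),np.degrees(np.arctan2(M[1,0],M[0,0])))
E
```

```text
clock: 21.38
tool_pos: [0.4738, -0.1261, 0.1972]
eef_rot: [0.079, 0.997, -0.01, -0.0]
contact_force: [-0.2, -0.2, -2.8]
opening: 0.223
t 21.38 pos [ 0.4738 -0.1261  0.1972] F [-0.2 -0.2 -2.8] M [ 0.08 -0.11  0.08] op 0.223
x [-0.987  0.158 -0.001] y [ 0.158  0.987 -0.02 ] z [-0.002 -0.02  -1.   ] q [ 0.61  0.67 -0.73  2.    0.69  0.75  0.86]
[-0.207  7.333 -0.214] 170.89778714210823
```

```bash
python3 -m jog '[{"translation":[-0.02,0.5,0],"twist":0,"claw":10},{"translation":[-0.02,0.8,0],"twist":0,"claw":10},{"translation":[-0.02,0.8,0],"twist":0,"claw":10},{"translation":[-0.02,0.8,0],"twist":0,"claw":10},{"translation":[-0.02,0.8,0],"twist":0,"claw":10},{"translation":[-0.02,0.8,0],"twist":0,"claw":10},{"translation":[-0.02,0.8,0],"twist":0,"claw":10},{"translation":[-0.02,0.8,0],"twist":0,"claw":10},{"translation":[-0.02,0.8,0],"twist":0,"claw":10},{"translation":[0,0.4,0],"twist":0,"claw":10},{"translation":[0,0,0],"twist":0,"claw":10}]'
python3 -m jog '[{"translation":[0,0,0],"twist":0.5,"claw":10},{"translation":[0,0,0],"twist":1,"claw":10},{"translation":[0,0,0],"twist":1,"claw":10},{"translation":[0,0,0],"twist":1,"claw":10},{"translation":[0,0,0],"twist":1,"claw":10},{"translation":[0,0,0],"twist":1,"claw":10},{"translation":[0,0,0],"twist":1,"claw":10},{"translation":[0,0,0],"twist":1,"claw":10},{"translation":[0,0,0],"twist":1,"claw":10},{"translation":[0,0,0],"twist":1,"claw":10},{"translation":[0,0,0],"twist":0.96,"claw":10},{"translation":[0,0,0],"twist":0,"claw":10},{"translation":[0,0,0],"twist":0,"claw":10}]'
python3 - <<'E'
from h import *
s,M=st();print(rows([.5284,.1623,.2],M,s),np.degrees(np.arctan2(M[1,0],M[0,0])))
d=snap('wrist','wrist7.png')
import pickle;pickle.dump(d,open('d7.pkl','wb'))
for p in r.spot_point('bar_center','wrist')[:2]:print(p,ray(d,*p['location'],s['tool_pos'][2]))
E
```

```text
clock: 22.3
tool_pos: [0.5259, 0.167, 0.1896]
eef_rot: [0.076, 0.997, -0.008, -0.002]
contact_force: [0.1, 0.5, -2.3]
opening: 0.218
clock: 23.38
tool_pos: [0.526, 0.16, 0.1899]
eef_rot: [0.586, 0.811, -0.01, 0.004]
contact_force: [-0.6, 0.8, -2.6]
opening: 0.218
t 23.38 pos [0.526  0.16   0.1899] F [-0.6  0.8 -2.6] M [ 0.01 -0.06  0.01] op 0.218
x [-0.314  0.949 -0.019] y [ 0.949  0.314 -0.012] z [-0.005 -0.021 -1.   ] q [-0.16  0.68 -0.39  1.83  0.39  0.72 -0.45]
[ 0.03   0.071 -0.254] 108.30685185315353
{'location': [243.5, 255.4], 'confidence': 0.55} [0.52877863 0.15754933 0.18988471]
```

View pics/wrist7.png

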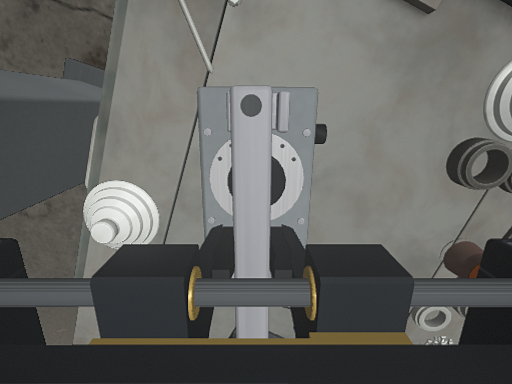

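```bash
python3 - <<'E'
from h import *
import pickle
d=pickle.load(open('d7.pkl','rb'))
a=np.radians(108.1);u=np.array([np.cos(a),np.sin(a)]);n=np.array([u[1],-u[0]]);c=np.array([.5284,.1623])
for p in [(104,251),(88,232),(88,270),(230,234),(230,271),(244,255.4)]:
    w=ray(d,*p,.2045)[:2]-c;print(p,'along',(w@u).round(4),'lat',(w@n).round(4))
for y in(-.07,.07):
  for x in(-.014,.014):
    print('slot',x,y,np.round(proj(d,[*(c+u*y+n*x),.138])))
st()
E
```

```text
(104, 251) along 0.0749 lat -0.0038
(88, 232) along 0.0817 lat -0.0124
(88, 270) along 0.0818 lat 0.0047
(230, 234) along 0.0112 lat -0.0126
(230, 271) along 0.0114 lat 0.007
(244, 255.4) along 0.003 lat -0.0012
slot -0.014 -0.07 [282. 240.]
slot 0.014 -0.07 [282. 272.]
slot -0.014 0.07 [112. 238.]
slot 0.014 0.07 [112. 278.]
t 23.48 pos [0.5263 0.1607 0.1903] F [-0.3  0.5 -2. ] M [ 0.01 -0.13 -0.06] op 0.222
x [-0.314  0.949 -0.018] y [ 0.949  0.314 -0.011] z [-0.005 -0.02  -1.   ] q [-0.16  0.68 -0.39  1.83  0.39  0.72 -0.45]
```

```bash
python3 -m jog '[{"translation":[0.04,0.085,0],"twist":0,"claw":10},{"translation":[0,0,0.4],"twist":0,"claw":10},{"translation":[0,0,0.4],"twist":0,"claw":10},{"translation":[0,0,0.2],"twist":0,"claw":10},{"translation":[0,0,0.1],"twist":0,"claw":10},{"translation":[0,0,0],"twist":0,"claw":10},{"translation":[0,0,0],"twist":0,"claw":10}]'
python3 - <<'E'
from h import *
s,M=st();print(rows([.529,.1606,.1276],M,s),np.degrees(np.arctan2(M[1,0],M[0,0])))
E
```

```text
clock: 24.07
tool_pos: [0.5298, 0.1635, 0.1474]
eef_rot: [0.586, 0.81, -0.008, 0.004]
contact_force: [-0.1, -0.0, -1.9]
opening: 0.219
t 24.07 pos [0.5298 0.1635 0.1474] F [-0.1 -0.  -1.9] M [-0.03 -0.09 -0.  ] op 0.219
x [-0.312  0.95  -0.017] y [ 0.95   0.312 -0.008] z [-0.003 -0.019 -1.   ] q [-0.18  0.75 -0.35  1.85  0.43  0.63 -0.49]
[-0.054 -0.036  0.495] 108.20403640915926
```

```bash
python3 -m jog '[{"translation":[-0.04,-0.02,0.1],"twist":0,"claw":10},{"translation":[0,0,0.12],"twist":0,"claw":10},{"translation":[0,0,0.12],"twist":0,"claw":10},{"translation":[0,0,0.08],"twist":0,"claw":10},{"translation":[0,0,0],"twist":0,"claw":10},{"translation":[0,0,0],"twist":0,"claw":10}]'
python3 - <<'E'
from h import *
s,M=st()
E
```

```text
clock: 24.57
tool_pos: [0.529, 0.1612, 0.1301]
eef_rot: [0.586, 0.81, -0.009, 0.004]
contact_force: [0.4, -0.1, -2.4]
opening: 0.22
t 24.57 pos [0.529  0.1612 0.1301] F [ 0.4 -0.1 -2.4] M [ 0.01 -0.09  0.06] op 0.22
x [-0.312  0.95  -0.017] y [ 0.95   0.312 -0.009] z [-0.003 -0.019 -1.   ] q [-0.19  0.77 -0.33  1.87  0.45  0.59 -0.5 ]
```

In the slots, no contact. Lower the last few mm.

```bash
python3 -m jog '[{"translation":[0,0,0.05],"twist":0,"claw":10},{"translation":[0,0,0.04],"twist":0,"claw":10},{"translation":[0,0,0],"twist":0,"claw":10},{"translation":[0,0,0],"twist":0,"claw":10}]'
```

```text
clock: 24.9
tool_pos: [0.5296, 0.1612, 0.1277]
eef_rot: [0.587, 0.81, -0.008, 0.005]
contact_force: [-1.0, -1.5, 5.2]
opening: 0.222
```

```bash
python3 -m jog '[{"translation":[0,0,0],"twist":0,"claw":28},{"translation":[0,0,0],"twist":0,"claw":32},{"translation":[0,0,0],"twist":0,"claw":40},{"translation":[0,0,0],"twist":0,"claw":50},{"translation":[0,0,0],"twist":0,"claw":50},{"translation":[0,0,0],"twist":0,"claw":50},{"translation":[0,0,-0.2],"twist":0,"claw":50},{"translation":[0,0,-0.5],"twist":0,"claw":50},{"translation":[0,0,-0.7],"twist":0,"claw":50},{"translation":[-0.4,0,-0.7],"twist":0,"claw":50},{"translation":[-0.6,0,-0.7],"twist":0,"claw":50},{"translation":[-0.6,0,-0.7],"twist":0,"claw":50},{"translation":[-0.6,0,-0.5],"twist":0,"claw":50},{"translation":[0,0,0],"twist":0,"claw":50},{"translation":[0,0,0],"twist":0,"claw":50}]'
python3 - <<'E'
from h import *
s,M=st();d=snap('wrist')
a,b=proj(d,[.5284,.1623,.13]);print(a,b);a=max(int(a)-90,0);b=max(int(b)-120,0);print(a,b)
cv2.imwrite('pics/crop8.png',cv2.resize(d['img'][a:a+180,b:b+240,::-1],None,fx=3.3,fy=3.3,interpolation=cv2.INTER_CUBIC))
import pickle;pickle.dump((d,a,b),open('d8.pkl','wb'))
g=snap('top','top8.png')
for k,z in {'lid':0,'punch':0,'driver':.015,'pincers':.01,'bar_center':.13}.items():
    for p in r.spot_point(k,'top')[:1]: print(k,round(p['confidence'],2),np.round(p['location'],1),np.round(ray(g,*p['location'],z),4))
E
```

```text
clock: 26.15
tool_pos: [0.558, 0.0792, 0.2896]
eef_rot: [0.588, 0.809, -0.008, 0.005]
contact_force: [-0.7, 0.1, -0.4]
opening: 0.5
t 26.15 pos [0.558  0.0792 0.2896] F [-0.7  0.1 -0.4] M [ 0.04 -0.12  0.01] op 0.5
x [-0.309  0.951 -0.018] y [ 0.951  0.309 -0.006] z [-0.    -0.019 -1.   ] q [ 0.04  0.57 -0.46  1.68  0.32  0.97 -0.22]
93.16569509011084 250.73000658545504
3 130
lid 0.82 [248.6 279.8] [0.3767 0.038  0.    ]
driver 0.82 [244.4 177.9] [0.3901 0.3137 0.015 ]
pincers 0.32 [188.6 231.6] [0.5408 0.1691 0.01  ]
bar_center 0.85 [188.1 230.2] [0.5331 0.1611 0.13  ]
```

View pics/crop8.png

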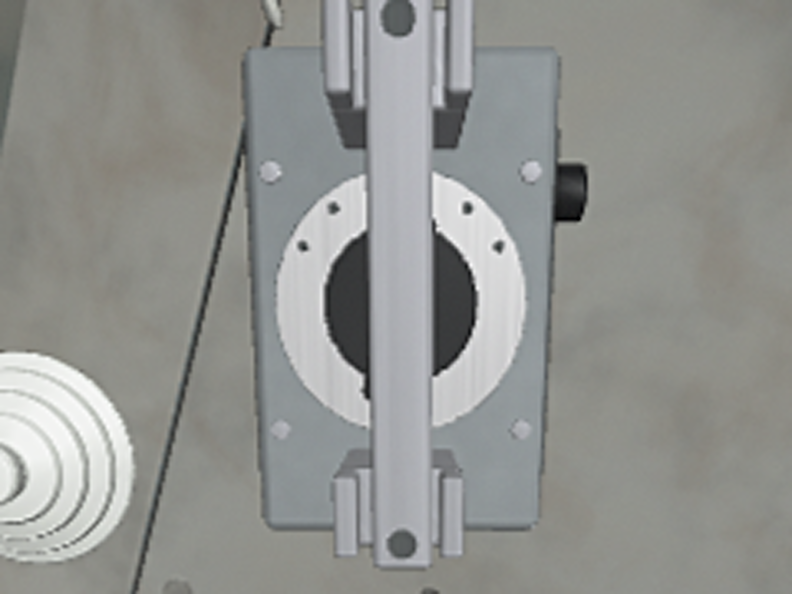

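View pics/top8.png

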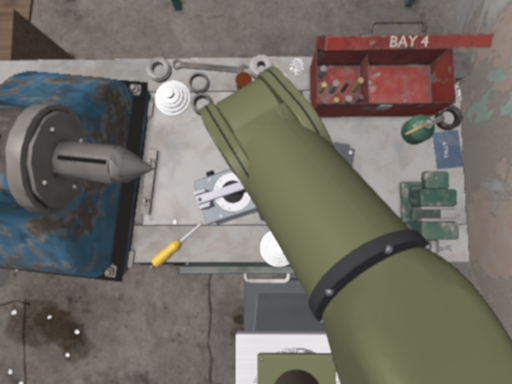

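```bash
python3 - <<'E'
from h import *
g=snap('scene','scene8.png')
for k,z in {'lid':0,'punch':0,'driver':.015,'pincers':.01,'fork_mid':.13,'bar_center':.13}.items():
    for p in r.spot_point(k,'scene')[:1]: print(k,round(p['confidence'],2),np.round(ray(g,*p['location'],z),4))
st()
E
```

```text
lid 0.97 [0.3803 0.044  0.    ]
punch 0.7 [ 0.5897 -0.0121  0.    ]
driver 0.67 [0.3874 0.3235 0.015 ]
pincers 0.69 [0.7114 0.0095 0.01  ]
fork_mid 0.56 [0.5251 0.1595 0.13  ]
bar_center 0.6 [0.5242 0.1609 0.13  ]
t 26.85 pos [0.5571 0.0806 0.2881] F [0.4 0.1 0.2] M [-0.06 -0.08  0.  ] op 0.501
x [-0.312  0.95  -0.017] y [ 0.95   0.312 -0.009] z [-0.003 -0.019 -1.   ] q [ 0.04  0.58 -0.46  1.68  0.32  0.97 -0.22]
```

```bash
python3 -c "
from plant import r
print(r.finish_job())"
```

```text
the job is handed in; nothing more can be done
None
```

The job is done and handed in at about 27 s on the robot's clock, well inside the 64 s limit.

**Selector:** It stood at click 2. I turned it anticlockwise until the wrist moment showed the stop (about 0.8 N m), then 72° clockwise, and released it. The close-up afterwards showed the pointer on the fourth of six dots, which is exactly three clicks. With the bar in place, the part of the nose still visible agrees.

**Guard bar:** I drew it out of the sleeve by its near end, laid it flat on the bench and let go. I then took it by the middle and lowered it into both forks. The last wrist picture shows it lying centred between the cheeks of both forks, and the fork contact read about 5 N. The gripper was clear with contact force near zero at hand-in.

**Checks that disagreed:**
- **Sleeve position:** The first fix was about 13 mm off because the arm was still settling. I measured again before gripping.
- **Tool tilt:** The tool picked up about 1.1° of tilt partway through. The bar still went in without touching the cheeks.
- **Loose items:** The lid, punch and screwdriver re-measured within about 2 to 6 mm of where they began. The pliers read about 15 mm off in the last scene picture, with low network confidence. The arm hid the pliers in the last top view, so that camera could not confirm them, but the gripper never went near them.

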